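Load the three-cell test carrier

TASK

Load the test carrier: stand the three slim round cells upright, button ends up, in its three cups, one in each, then set the three-armed cap over their tops, fully seated, and finally drop the locking pin down through the cap's hub into the boss in the middle of the carrier until its knob rests on the hub. The stout cells are too fat for the carrier; leave them standing where they are.

Things in the scene. Friction and masses are not known exactly. Their poses are not given: they have to be found in the camera images.
- carrier: Fixed carrier: round metal foot, diameter 106, 8 thick. Origin: centre of its underside, on the bench; z up. Three black cups 30 mm from its axis at 180, 300 and 60 deg from its x axis: 22.4 wide inside, flaring to 32 at the mouth 29 above the bench. Steel centre boss: bore 12 wide, flaring to 17 at the mouth 28 above the bench. Floors of cups and bore: 8 above the bench. Two terminals, 24 high.
- slim_1: Slim round cell standing upright, 18 mm in diameter, 64 mm tall plus a 2 mm button on top (teal). Origin: centre of its lower end; z along the cell, up. 50 to 60 g.
- slim_2: Second slim cell, same size (teal), same frame.
- slim_3: Third slim cell, same size (purple), same frame.
- stout_1: Stout round cell standing upright, 26 mm in diameter, 65 mm tall (teal): not for this carrier. Origin: centre of its lower end.
- stout_2: Second stout cell, same size (purple): not for this carrier. Origin: centre of its lower end.
- cap: Loose three-armed cap, mouths down: metal hub, diameter 27, 12 mm bore right through; hub top 38.5 above the origin. Arms (up to 12 above the origin) end in round caps 30 mm from the axis at 180, 300, 60 deg from its x axis: 24 wide inside, flaring to 30, 7 deep. Any of 3 yaws fits. Origin: hub axis, level of the caps' mouths; z up. Grip the hub above the arms. Seated: origin 65 above the bench.
- pin: Locking pin, upright 40 mm deep in a hole of the tool block (lift straight up): steel shaft, diameter 8, 95 long, tip tapered over 12 mm; above it a black knob, diameter 23, 30 tall (95 to 125 mm above the origin). Origin: centre of the tip's end; z along the shaft to the knob. Home, the knob rests on the hub and the origin is 8 to 10 mm above the bench.
- tool_block: Fixed wooden block, 130 x 48 x 45 mm; origin at the centre of its underside. The pin stands in its hole 45 mm from the centre towards its own -x; a screwdriver and tweezers stand at the other end, up to 160 mm above the bench.

How it is judged:
By the outcome, as a careful person would: the job done as asked, in the order asked, and still so for the second after the job is handed in, with the robot touching nothing.
It also fails if it takes over 134 s, if anything falls off the work surface, if the arm or the gripper's body presses on something with over 40 N, if the wrist force passes 120 N, or if a joint passes its speed limit or range.

ROBOT

A 6-joint arm with a two-finger parallel gripper is mounted at the origin on a cart in front of the work surface, level with it; the furniture and walls round the work are solid. World frame = base frame: x ahead of the robot, y to its left, z up, the work surface at z = 0. Lengths are in m, angles in rad, forces in N, time in s.
With the tool pointing down it reaches from about 0.35 to 1 m from the base axis. Payload 7.1 kg.
Tool frame: the origin (TCP) lies between the finger pads; the fingertips stand 22 mm ahead of it and the grasp point (between the pads) lies 3 mm ahead of it; z points along the fingers, y is the line along which they close (so a half turn about z gives the same grasp; the last joint's range is limited). The gripper opens to 85 mm and grips with 20 to 120 N. Pads are 22 mm wide; open, the fingers measure 114 mm over their backs; the gripper's body (76 mm by 85 mm) begins 54 mm behind the grasp point. The pads swing forward as they close: fully open they stand 13 mm farther back than shut.
Start: joints at [-1.233, 0.423, 1.63, -0, 1.089, -0.019], TCP at [0.218, -0.586, 0.253] pointing down, gripper open.
Joint ranges: [-3, 3], [-0.9, 2.11], [0.09, 2.58], [-1.31, 4.45], [0.11, 2.69], [-2.54, 2.54]. Speed limits (rad/s): [2.39, 2.39, 3.01, 3.14, 3.14, 3.14].

INTERFACE

Orientations are given as a rotation vector (axis times angle).
In Python, from rig import manip gives the robot as it stands. The module is installed in compiled form; this text tells all that it offers. Calls block until the motion is done:
- manip.move_to(position, orientation): joint-space move of the TCP to a pose.
- manip.servo_line(position, orientation=None, rate=0.15): straight line of the TCP; orientation=None keeps the orientation; rate is the mean speed in m/s.
- manip.set_joints(angles): joint-space move.
- manip.command_gripper(opening, f_grip=None): finger opening in m; f_grip is the grip in N (None keeps the last); returns when the fingers have stopped.
- manip.hold(seconds).
- manip.solve_ik(position, orientation): joint angles nearest the present ones, or None.
- manip.camera(name): name is "scene" or "top"; returns a dict with "image" (384x512x3 uint8, red, green, blue), "fx", "fy", "cx", "cy" (pixels), "cam_to_world" (4x4, takes a point from camera to world coordinates). Camera axes: x right, y down, z forward; pixel columns grow to the right and rows downward; lengths in m; the calibration is good to about 2 mm. A picture is of the moment at which its call begins. There is no depth.
A pose or a line that the arm cannot do raises manip.IKError and nothing moves.
- manip.sign_off(): hands the job in; it is judged then, once.
Readings, each from a call of its own:
- manip.get_time(): time.
- manip.get_joint_positions(): joint angles.
- manip.get_joint_vel(): joint speeds.
- manip.get_tau(): joint torques, N m.
- manip.get_position(): TCP position.
- manip.get_ee_rot(): TCP orientation.
- manip.get_contact_force(): force on the tool from outside, world axes, zero at the start.
- manip.get_torque(): the same for the moment, N m.
- manip.get_width(): finger opening in m.
- manip.get_grip_force(): force on a finger pad.
Only numpy, scipy, OpenCV 4.12 (cv2) and the standard library are available. Lean on these libraries where they do the work, as an engineer would, in place of code of your own. Each camera call takes 0.05 s, during which the arm holds its last target. There are 200 camera calls.

## Working session

There is one attempt and no reset: what is moved stays moved. The work goes in short steps, each a Python script; the robot and the scene stay as the last script left them, time stands still between calls to the robot, and variables do not carry over. Pictures are saved under pics/ and viewed, at most 14 in all, crops included, and the job is handed in when it is done.

```bash
mkdir -p pics; python3 - <<'E'
from rig import manip
import cv2,numpy as np
for n in("scene","top"):
    c=manip.camera(n);cv2.imwrite(f"pics/{n}0.png",cv2.resize(c["image"][:,:,::-1],(800,600),interpolation=cv2.INTER_CUBIC))
    print(n,c["fx"],c["fy"],c["cx"],c["cy"]);print(np.round(c["cam_to_world"],4))
print(manip.get_position(),manip.get_ee_rot(),manip.get_time())
E
```

```text
scene 401.9632480123271 401.9632480123271 254.7213449296109 189.67411823647524
[[-0.5098 -0.6508  0.5626 -0.0341]
 [-0.8603  0.3839 -0.3355  0.2966]
 [ 0.0024 -0.655  -0.7556  0.7499]
 [ 0.      0.      0.      1.    ]]
top 371.6759613138189 371.6759613138189 253.1217806923755 191.2155118520018
[[-0.0274 -0.9815  0.1894  0.2992]
 [-0.9995  0.0295  0.0084 -0.0315]
 [-0.0139 -0.1891 -0.9819  1.0123]
 [ 0.      0.      0.      1.    ]]
[ 0.218178   -0.58520392  0.2526257 ] [-3.09042833e+00 -5.57234811e-01  3.16807467e-04] 0.1
```

View pics/scene0.png

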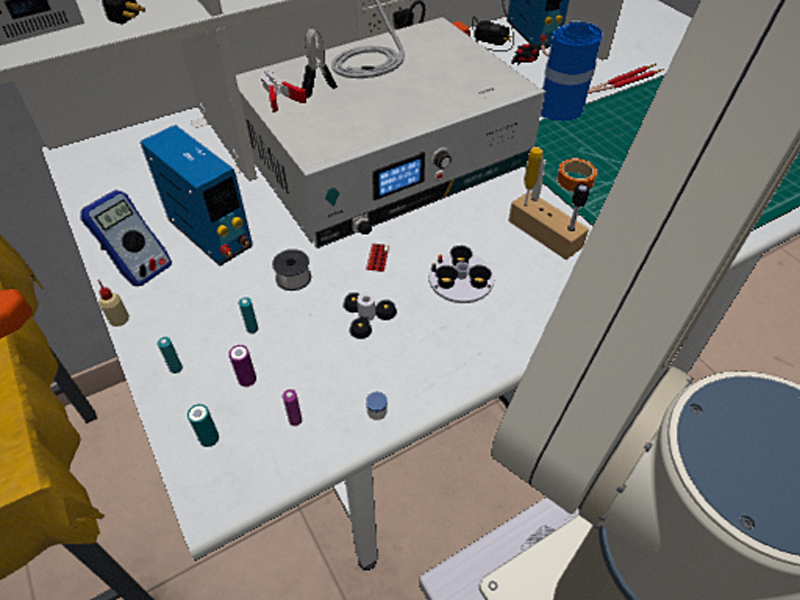

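View pics/top0.png

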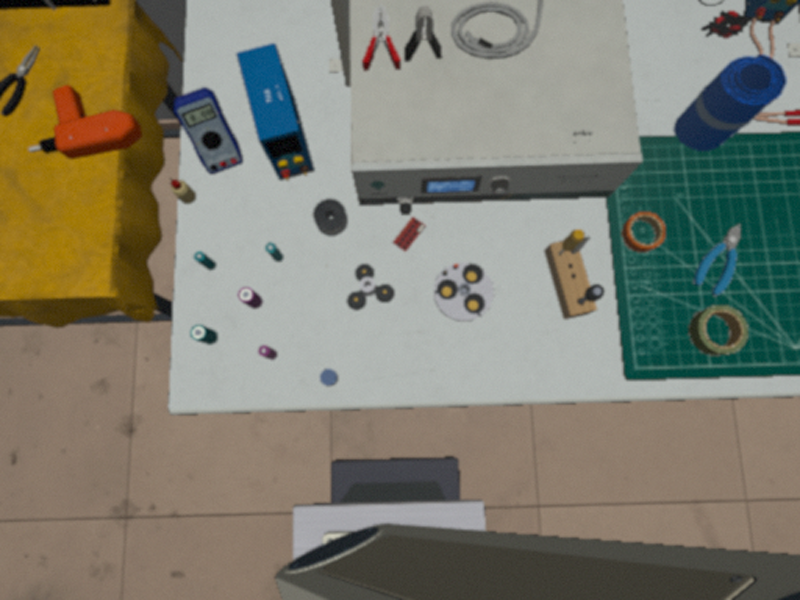

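The scene view (800x600 scale) has slim cells at about (248,315), (170,355) and (292,407), the cap at (366,312), the carrier at (462,275) and the pin knob at (580,193). In the top view the same things are at (274,251), (204,260), (267,352), (370,287), (463,291) and (593,293). Next I zoom in to get exact pixels.

```bash
cat > zoom.py <<'E'
from rig import manip
import cv2,numpy as np
def crop(name,x0,y0,w,h,out,s=None,img=None):
    im=manip.camera(name)["image"] if img is None else img
    s=s or min(800//w,600//h)
    r=cv2.resize(im[y0:y0+h,x0:x0+w,::-1],None,fx=s,fy=s,interpolation=cv2.INTER_NEAREST)
    for i in range(0,w,10): cv2.line(r,(i*s,0),(i*s,6 if i%50 else 14),(0,0,255),1); 
    for i in range(0,h,10): cv2.line(r,(0,i*s),(6 if i%50 else 14,i*s),(0,0,255),1)
    for i in range(0,w,10): cv2.putText(r,str(x0+i),(i*s,24),0,.35,(0,0,255),1)
    for i in range(0,h,10): cv2.putText(r,str(y0+i),(8,i*s+4),0,.35,(0,0,255),1)
    cv2.imwrite(f"pics/{out}.png",r)
E
python3 - <<'E'
from zoom import *
t=manip.camera("top")["image"];s=manip.camera("scene")["image"]
np.savez("im0.npz",t=t,s=s)
crop("top",115,150,100,85,"t_cells",7,t)
crop("top",215,145,175,65,"t_right",None,t)
crop("scene",95,180,110,110,"s_cells",None,s)
crop("scene",215,90,170,130,"s_right",None,s)
E
```

```text
(no output)
```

View pics/t_cells.png

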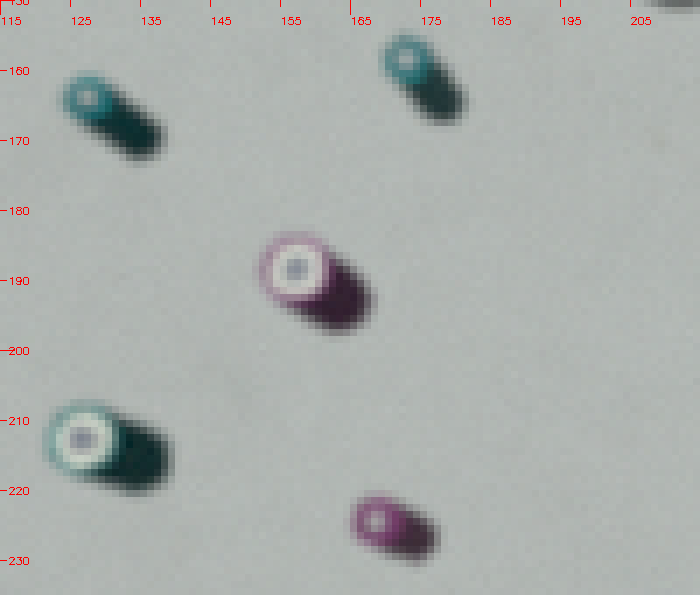

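View pics/t_right.png

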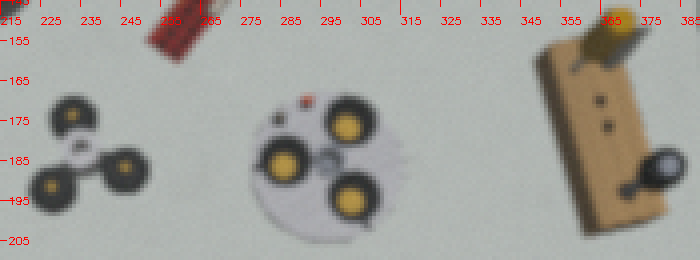

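View pics/s_cells.png

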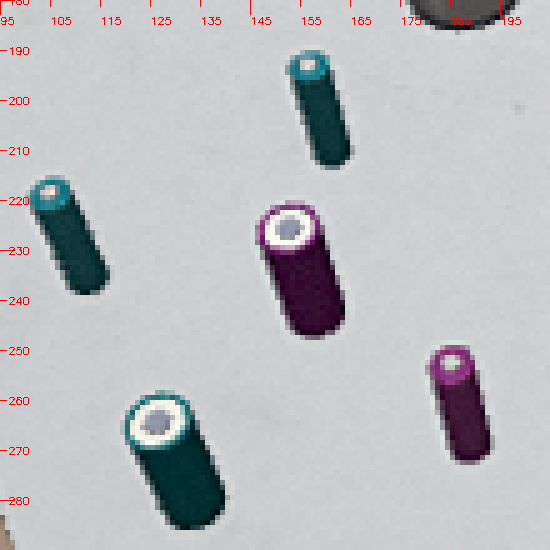

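View pics/s_right.png

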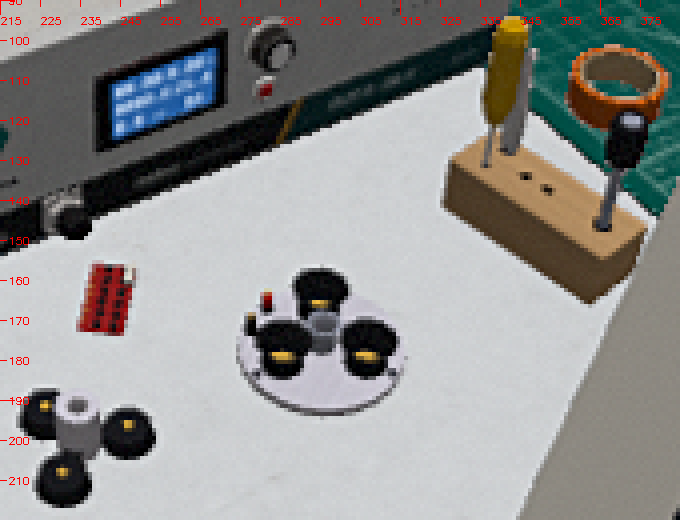

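Pixel readings at native scale, top then scene:

| Item | Top | Scene |
|---|---|---|
| Slim cell A | (126.9,163.5) | (104.7,217.7) |
| Slim cell B | (172.5,158.1) | (156.1,192.5) |
| Slim cell C | (168.5,223.9) | (184.9,252.1) |
| Cap hub | (234.8,181.2) | (234,190.8) |
| Carrier boss | (297,184.8) | (295.2,169.8) |
| Pin knob | (381.5,185.5) | (372.5,119.8) |

The cap's three arms and the carrier's three cups are also clear. Triangulating now.

```bash
cat > geo.py <<'E'
from rig import manip
import cv2,numpy as np
C={n:manip.camera(n) for n in("top","scene")}
def P(n):
    c=C[n];K=np.array([[c["fx"],0,c["cx"]],[0,c["fy"],c["cy"]],[0,0,1]])
    return K@np.linalg.inv(c["cam_to_world"])[:3]
PT,PS=P("top"),P("scene")
def proj(M,X):
    h=np.c_[np.atleast_2d(X),np.ones(len(np.atleast_2d(X)))]@M.T; return h[:,:2]/h[:,2:]
def tri(t,s):
    h=cv2.triangulatePoints(PT,PS,np.array(t,float).reshape(2,1),np.array(s,float).reshape(2,1))[:,0];return h[:3]/h[3]
def ray(n,uv,z):
    c=C[n];T=c["cam_to_world"];d=T[:3,:3]@[(uv[0]-c["cx"])/c["fx"],(uv[1]-c["cy"])/c["fy"],1];return (T[:3,3]+d*(z-T[2,3])/d[2])[:2]
E
python3 - <<'E'
from geo import *
np.set_printoptions(precision=4,suppress=True)
pts=dict(A=((126.9,163.5),(104.7,217.7),.066),B=((172.5,158.1),(156.1,192.5),.066),Cc=((168.5,223.9),(184.9,252.1),.066),
so_p=((156.9,187.8),(152.3,225.3),.065),so_t=((126.5,212.1),(126.1,263.9),.065),hub=((234.75,181.25),(234,190.75),.0385),
c1=((232.75,173.25),(226,190.75),.012),c2=((246,186.25),(246.5,195.75),.012),c3=((227.25,191.25),(230,207.25),.012),
boss=((297,184.75),(295.25,169.75),.028),m1=((301.5,175),(294.75,160.25),.029),m2=((285.5,185),(285.75,174.5),.029),m3=((302.25,193.5),(306.75,174),.029),
knob=((381.5,185.5),(372.5,119.75),.130),hole=((371.25,192),(365,146),.045))
for k,(t,s,z) in pts.items():
    X=tri(t,s);print(k,X,"reproj",proj(PT,X)[0]-t,"| top@z",ray("top",t,z),"scene@z",ray("scene",s,z))
E
```

```text
A [0.5654 0.3069 0.07  ] reproj [-0.064  -0.0395] | top@z [0.5664 0.3081] scene@z [0.569  0.3071]
B [0.5769 0.1873 0.0689] reproj [-0.1754 -0.1178] | top@z [0.5774 0.1875] scene@z [0.5799 0.1871]
Cc [0.4034 0.1955 0.067 ] reproj [-0.1768 -0.1289] | top@z [0.4032 0.1953] scene@z [0.4044 0.1957]
so_p [0.4985 0.2273 0.0664] reproj [-0.1002 -0.068 ] | top@z [0.4986 0.2274] scene@z [0.4998 0.2274]
so_t [0.437  0.3045 0.0668] reproj [-0.169  -0.1111] | top@z [0.437  0.3047] scene@z [0.4386 0.3049]
hub [0.5152 0.0252 0.0413] reproj [0.0198 0.0155] | top@z [0.5158 0.0254] scene@z [0.5173 0.0241]
c1 [0.5437 0.0321 0.0167] reproj [-0.1164 -0.0893] | top@z [0.5446 0.0321] scene@z [0.5477 0.0306]
c2 [ 0.5064 -0.0035  0.0147] reproj [-0.1289 -0.1029] | top@z [ 0.5067 -0.0037] scene@z [ 0.5087 -0.0043]
c3 [0.4935 0.048  0.0175] reproj [-0.1569 -0.1219] | top@z [0.4943 0.048 ] scene@z [0.4978 0.0465]
boss [ 0.5026 -0.1405  0.035 ] reproj [-0.3041 -0.2623] | top@z [ 0.5033 -0.142 ] scene@z [ 0.5085 -0.1441]
m1 [ 0.5271 -0.1541  0.0403] reproj [0.0153 0.0132] | top@z [ 0.5298 -0.1555] scene@z [ 0.536  -0.1613]
m2 [ 0.5019 -0.1106  0.0351] reproj [0.0803 0.0686] | top@z [ 0.5034 -0.1109] scene@z [ 0.5063 -0.1143]
m3 [ 0.4768 -0.1545  0.0363] reproj [0.2424 0.2157] | top@z [ 0.4787 -0.1548] scene@z [ 0.4815 -0.1597]
knob [ 0.4733 -0.3335  0.1324] reproj [0.16   0.1579] | top@z [ 0.4742 -0.334 ] scene@z [ 0.475  -0.3363]
hole [ 0.474  -0.3345  0.046 ] reproj [0.0856 0.0839] | top@z [ 0.4744 -0.3346] scene@z [ 0.4745 -0.3356]
```

Heights come out within about 4 mm of the text (cells 67–70 mm, hub 41, knob 132, hole 46), and the two views agree. I overlay the projected model to refine the carrier and cap.

```bash
cat > overlay.py <<'E'
from geo import *
def circ(c,r,z,n=40):
    a=np.linspace(0,2*np.pi,n);return np.c_[c[0]+r*np.cos(a),c[1]+r*np.sin(a),np.full(n,z)]
def draw(boxes,curves,out):
    ims=[]
    for n,(x0,y0,w,h,s),M in boxes:
        r=cv2.resize(C[n]["image"][y0:y0+h,x0:x0+w,::-1],None,fx=s,fy=s,interpolation=cv2.INTER_NEAREST)
        for X,col in curves:
            p=(proj(M,X)+.5-[x0,y0])*s
            cv2.polylines(r,[np.round(p).astype(np.int32)],False,col,1)
        ims.append(r)
    H=max(i.shape[0] for i in ims)
    ims=[cv2.copyMakeBorder(i,0,H-i.shape[0],0,4,0) for i in ims];cv2.imwrite(out,np.hstack(ims))
E
python3 - <<'E'
from overlay import *
car=(.5045,-.142);cap=(.516,.025);cv=[]
cv+=[(circ(car,.053,.008),(0,0,255)),(circ(car,.0085,.028),(0,255,0))]
for a in np.radians([90,210,330]):
    m=(car[0]+.03*np.cos(a),car[1]+.03*np.sin(a));cv+=[(circ(m,.016,.029),(0,255,255))]
cv+=[(circ(cap,.0135,.0385),(0,0,255)),(circ(cap,.006,.0385),(0,255,0))]
for a in np.radians([13,133,253]):
    m=(cap[0]+.03*np.cos(a),cap[1]+.03*np.sin(a));cv+=[(circ(m,.015,0),(0,255,255))]
draw([("top",(220,155,100,55),PT) if 0 else ("top",(222,160,100,55,4),PT),("scene",(215,150,99,75,4),PS)],cv,"pics/ov1.png")
E
```

```text
(no output)
```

View pics/ov1.png

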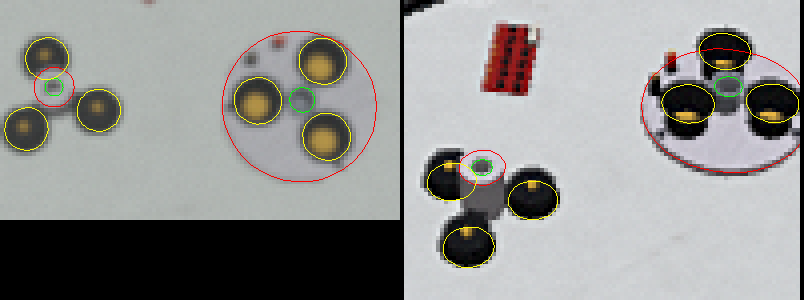

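The overlay matches in both views to within 1–2 px; the scene view puts everything about 2 mm further in +x. I use averages: carrier (0.506,-0.143) with cups at 90/210/330°, and cap (0.5165,0.025) with yaw about 13°. First cell next.

```bash
cat > arm.py <<'E'
from rig import manip
import numpy as np
from scipy.spatial.transform import Rotation as R
CAR=np.array([.506,-.143])
CUP={a:CAR+.03*np.array([np.cos(np.radians(a)),np.sin(np.radians(a))]) for a in(90,210,330)}
def down(psi): return (R.from_euler("z",psi,degrees=True)*R.from_euler("x",180,degrees=True)).as_rotvec()
def lower(xy,z0,z1,step=.002,fmax=6,rate=.04):
    """step down until z1 or an upward push of fmax over the starting reading"""
    b=manip.get_contact_force()[2]; z=z0
    while z>z1+1e-6:
        z=max(z-step,z1); manip.servo_line([*xy,z],rate=rate)
        if manip.get_contact_force()[2]-b>fmax: break
    return z,manip.get_contact_force()-[0,0,b]
def cell(src,dst,psi=90,hi=.16):
    t0=manip.get_time()
    manip.command_gripper(.045,30)
    manip.move_to([*src,hi],down(psi)); manip.servo_line([*src,.053],rate=.2)
    manip.command_gripper(0.,30); w=manip.get_width()
    print("width",w,"grip",manip.get_grip_force())
    if abs(w-.018)>.003: return
    manip.servo_line([*src,hi],rate=.25)
    manip.move_to([*dst,hi],down(psi)); manip.servo_line([*dst,.085],rate=.2)
    z,f=lower(dst,.085,.060,.004)
    print("z",z,"f",np.round(f,1),"w",manip.get_width())
    manip.command_gripper(.032); manip.servo_line([*dst,hi],rate=.25)
    print("t",manip.get_time()-t0,manip.get_time())
E
python3 - <<'E'
from arm import *
for n,p in dict(A=(.5677,.3076,.053),B=(.5787,.1873,.053),C=(.4038,.1955,.053),**{str(k):(*v,.06) for k,v in CUP.items()}).items(): print(n,np.round(manip.solve_ik(p,down(90)),2))
print(np.round(manip.solve_ik((*CAR,.26),down(30)),2),np.round(manip.solve_ik((.4745,-.335,.115),down(0)),2))
cell((.4038,.1955),CUP[330])
E
```

```text
A [ 0.48  0.71  1.67 -0.    0.76  0.48]
B [ 0.29  0.68  1.76 -0.    0.71  0.29]
C [ 0.42  0.54  2.11 -0.    0.49  0.42]
90 [-0.24  0.58  1.96 -0.    0.6  -0.24]
210 [-0.34  0.57  1.99 -0.    0.58 -0.34]
330 [-0.31  0.61  1.88 -0.    0.65 -0.31]
[-0.3   0.27  1.84 -0.    1.03  0.75] [-0.64  0.55  1.81 -0.    0.78  0.94]
width 0.01766075515669151 grip 29.492598474025726
z 0.060999999999999985 f [-0.1 -0.3  6.5] w 0.017090233908728075
t 9.191699999999999 9.5917
```

```bash
python3 - <<'E'
from arm import *
cell((.5787,.1873),CUP[210])
cell((.5677,.3076),CUP[90])
manip.command_gripper(.06); manip.move_to([.5165,.025,.16],down(73))
from overlay import *
draw([("top",(265,150,60,60,6),PT),("scene",(255,115,75,75,5),PS)],[],"pics/ov2.png")
E
```

```text
width 0.017489225514483796 grip 29.536745846271515
z 0.06 f [-2.1  0.4 18.5] w 0.0171529851586994
t 7.666599999999999 17.2583
width 0.017229317121346465 grip 29.573606550693512
z 0.060999999999999985 f [-1.8  0.5  7.7] w 0.017337118950391556
t 8.058400000000002 25.3167
```

View pics/ov2.png

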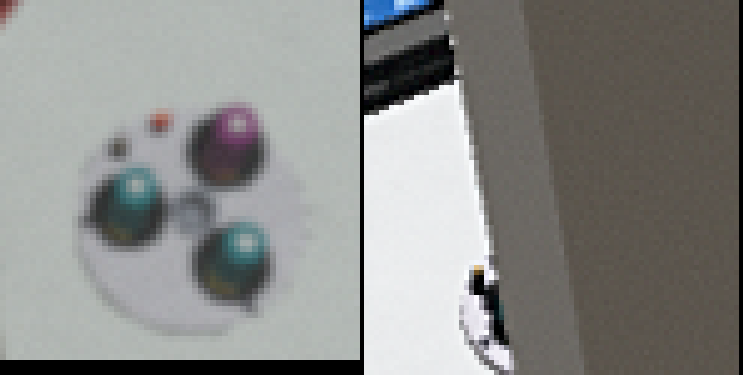

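The top view shows the three cells upright in their cups, tops near crop (238,122), (136,185) and (245,242). I take the cap's target from those, then place it.

```bash
python3 - <<'E'
from arm import *
from geo import *
t=np.array([ray("top",(x/6+265-.5,y/6+150-.5),.074) for x,y in((238,122),(136,185),(245,242))])
c=t.mean(0);print(np.round(t,4),"centre",c,np.degrees(np.arctan2(*(t-c).T[::-1])))
xy=np.array([.5165,.025]); t0=manip.get_time()
manip.servo_line([*xy,.037],rate=.15)
print("f before",manip.get_contact_force())
manip.command_gripper(0.,50);print("width",manip.get_width())
manip.servo_line([*xy,.19],rate=.2)
print("width",manip.get_width(),"f",manip.get_contact_force(),manip.get_time()-t0)
E
```

```text
[[ 0.5328 -0.1574]
 [ 0.5062 -0.1121]
 [ 0.4798 -0.1576]] centre [ 0.50626855 -0.14236288] [ -29.59030059   90.09633707 -150.08660104]
f before [-0.21275239  0.23212571  0.6266244 ]
width 0.025584890188334788
width 0.025609606282333452 f [-0.13083414 -0.21443783 -1.62739915] 2.2917000000000023
```

```bash
python3 - <<'E'
from arm import *
xy=[.506,-.1425]
manip.move_to([*xy,.19],down(30)); manip.servo_line([*xy,.125],rate=.15)
z,f=lower(xy,.125,.099,.002,8,.04)
print("z",z,"f",np.round(f,1),"w",manip.get_width(),manip.get_time())
from overlay import *
draw([("top",(255,140,70,70,5),PT),("scene",(250,105,80,80,5),PS)],[],"pics/ov3.png")
E
```

```text
z 0.10299999999999998 f [-1.   1.   9.7] w 0.025370350578178272 32.8417
```

View pics/ov3.png

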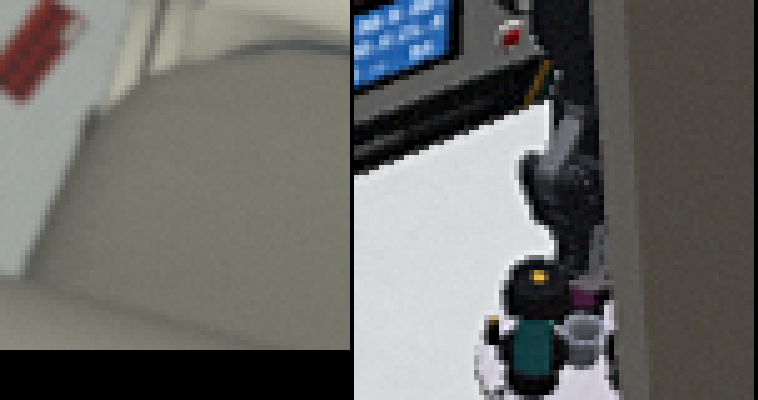

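Contact came at z=0.103 against 0.102 expected, and the visible arm cap sits over the front cell. Release, move above the pin, and check.

```bash
python3 - <<'E'
from arm import *
manip.command_gripper(.05); manip.servo_line([.506,-.1425,.2],rate=.25)
manip.move_to([.4745,-.335,.22],down(0)); print(manip.get_time())
from overlay import *
cap=(.506,-.1425);cv=[(circ(cap,.0135,.1035),(0,0,255)),(circ(cap,.006,.1035),(0,255,0))]
for a in(90,210,330):
    m=np.add(cap,.03*np.array([np.cos(np.radians(a)),np.sin(np.radians(a))]));cv+=[(circ(m,.015,.065),(0,255,255))]
draw([("top",(255,140,70,70,5),PT),("scene",(255,105,80,80,5),PS)],cv,"pics/ov4.png")
E
```

```text
34.6417
```

View pics/ov4.png

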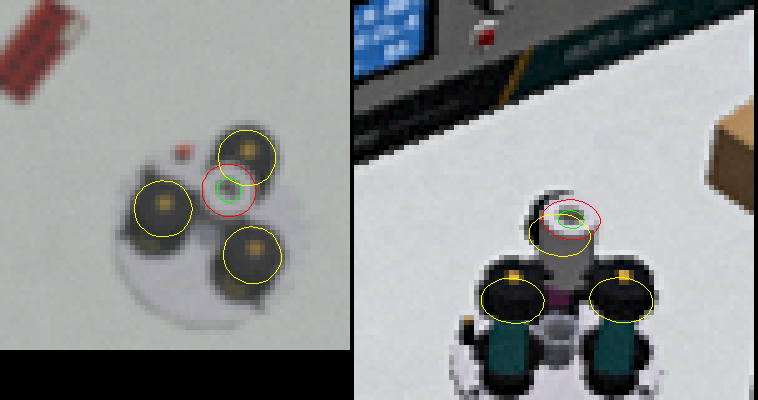

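The cap is seated: the hub matches the seated prediction within 1 px in both views and all three arms are level over the cells. Now the pin, gripped high on the knob so the fingertips stay above the hub.

```bash
python3 - <<'E'
from arm import *
from geo import *
h=tri((300.3,177.1),(297.1,147.7));print("hub",h,ray("top",(300.3,177.1),.1035),ray("scene",(297.1,147.7),.1035))
p=[.4745,-.335]
manip.servo_line([*p,.127],rate=.15); manip.command_gripper(0.,60); print("w",manip.get_width(),manip.get_contact_force())
manip.servo_line([*p,.27],rate=.12); print("w",manip.get_width(),manip.get_contact_force())
xy=[.506,-.1425]
manip.move_to([*xy,.27],down(0)); manip.hold(.3)
from overlay import *
C.update({n:manip.camera(n) for n in C})
draw([("top",(255,140,70,70,5),PT),("scene",(255,85,80,100,5),PS)],[],"pics/ov5.png")
E
```

```text
hub [ 0.50736045 -0.1420885   0.10436111] [ 0.5069928 -0.1427841] [ 0.50859516 -0.14219679]
w 0.021099985631499743 [0.09865902 0.61693213 6.15403228]
w 0.02093475735062873 [ 0.30977591  0.0924784  -1.38544461]
```

View pics/ov5.png

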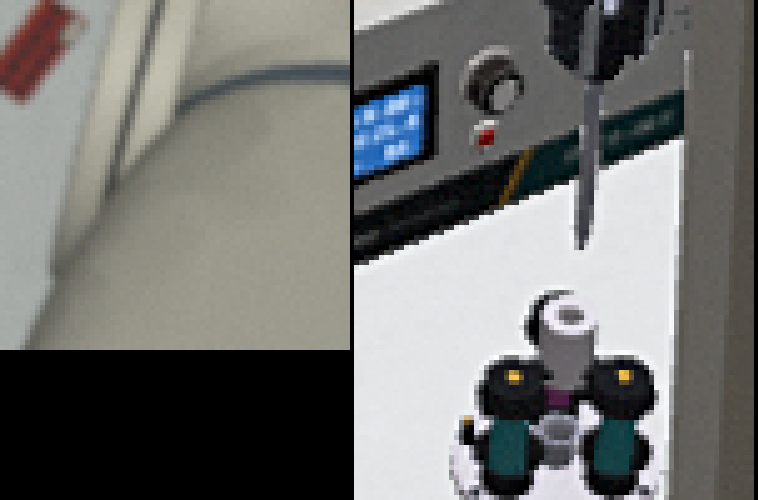

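The pin hangs tip-down at crop (580,247), and the hub bore is at (570,317). Computing the tip offset before lowering.

```bash
python3 - <<'E'
from geo import *
print("tcp",manip.get_position())
tip=((580-354)/5+254.5,247/5+84.5);up=((593-354)/5+254.5,85/5+84.5);hub=((570-354)/5+254.5,317/5+84.5)
print("tip",ray("scene",tip,.148),"hub",ray("scene",hub,.1035))
print("vertical pred: tip",proj(PS,[.506,-.1425,.148]),"shaft@.24",proj(PS,[.506,-.1425,.23]),"seen",tip,up)
E
```

```text
tcp [ 0.50596275 -0.14287545  0.26997161]
tip [ 0.50559922 -0.14280734] hub [ 0.50732025 -0.14301904]
vertical pred: tip [[299.48595847 133.84415833]] shaft@.24 [[302.86472119 104.16501837]] seen (299.7, 133.9) (302.3, 101.5)
```

```bash
python3 - <<'E'
from arm import *
xy=[.5073,-.1427]
manip.servo_line([*xy,.235],rate=.1)
z,f=lower(xy,.235,.127,.003,5,.05)
print("z",z,"f",np.round(f,1),"w",manip.get_width(),manip.get_time())
E
```

```text
z 0.1299999999999999 f [-5.3  1.8 26.2] w 0.020926152093815126 47.8667
```

The pin stopped at z=0.130 where 0.131 was expected, so the knob is on the hub. Release, back off and look.

```bash
python3 - <<'E'
from arm import *
manip.command_gripper(.045); manip.servo_line([.5073,-.1427,.27],rate=.2)
manip.move_to([.35,-.45,.3],down(0)); print(manip.get_time())
from overlay import *
cv=[(circ((.507,-.1427),.0115,z),(0,0,255)) for z in(.1035,.1335)]
draw([("top",(255,140,70,70,5),PT),("scene",(255,85,80,100,5),PS)],cv,"pics/ov6.png")
E
```

```text
50.3833
```

View pics/ov6.png

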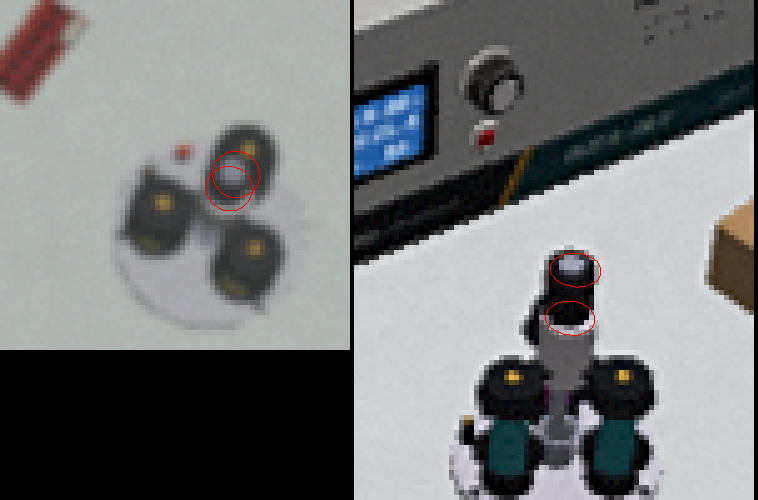

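The knob sits on the hub at crop (570,318), the shaft shows between hub and boss, and the cap is level on the cells.

```bash
python3 -c "
from rig import manip
print(manip.sign_off())"
```

```text
the job is handed in; nothing more can be done
None
```

The three slim cells stand in the carrier cups button ends up, the cap is seated over them, the locking pin is home with its knob on the hub, and the job was handed in at about 50 s; the stout cells were never approached.

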